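Centre a wobbly display canister on the parcel scale's pan

TASK

The small clear canister on the parcel scale has been put down near the edge of the round steel pan, where it will not weigh true. Without picking it up or pinching it, nudge it with light touches of the fingertips to the middle of the pan, so that it stands upright within the pan's inner black ring. It is narrow-footed and tips easily, so do not shove it or knock it over or off the pan, and leave the things around the scale where they are.

Things in the scene. Friction and masses are not known exactly. Their poses are not given: they have to be found in the camera images.
- canister: canister on the pan, round, 68 mm tall, white base, clear domed cover, brown sleeve with red band inside; 0.11 to 0.22 kg. From its underside up: foot 32 mm across to 5 mm, base 40 mm to 20 mm, cover 38 mm to 56 mm, dome. A slow push on the white base (about 1 N) slides it and it stops when the push stops; a push above about 20 mm tips it. Origin: centre of underside, z up
- pan: the scale's round steel pan, fixed, flat, 96 mm across, 7 mm thick, with two thin black rings inlaid flush: the inner 52 mm across inside, the outer 83 mm. Origin: centre of its top face, 44 mm above the bench and 15 mm above the scale's housing; its x and y axes have no meaning
- scale: grey parcel scale, fixed to the bench; housing 29 mm high with a low console of display and keys (up to 40 mm high) on its -x side. Origin: on the bench below the pan's centre; from there the housing reaches 138 mm to -x, 68 mm to +x and 75 mm either way along y
- spare_canister: bystander: a second canister of the same size with a blue sleeve, loose on the bench beside the scale. Origin: centre of its underside
- tape_dispenser: bystander: black desk tape dispenser, loose on the bench beside the scale, 125 mm long (its x), 56 mm wide, 81 mm high. Origin: centre of its underside
- calculator: bystander: grey pocket calculator lying flat, loose on the bench beyond the scale, 75 mm (its x) by 118 mm, 14 mm high. Origin: centre of its underside
Mind the look-alikes: they are no part of the job. What is shaped like the canister but pink or yellow is not meant.

How it is judged (in metres and radians):
At the end, for the whole second after the job is handed in: The canister stands upright (within 3 degrees) and at rest on the pan, its centre within 6 mm of the pan's centre, its base thus inside the inner black ring (horizontal distance between canister and pan below 0.006 m and z of canister in the frame of pan between -0.003 and 0.003 m and angle between canister's own z axis and vertical below 0.05 rad and linear speed of canister below 0.01 m/s); the robot touches nothing.
It fails at once if the canister is lifted off the pan (10 mm or more) (z of canister in the frame of pan above 0.01 m).
It fails at once if the canister is knocked over (tilted more than 25 degrees) or off the pan (z of canister in the frame of pan below -0.006 m or angle between canister's own z axis and vertical above 0.44 rad).
It fails at once if the canister is pinched, or shoved with more than 12 N (contact force between the fingers and canister above 12 N).
It fails at once if the spare canister, the tape dispenser or the calculator is moved by more than 10 mm (distance of any of spare_canister, tape_dispenser, calculator from where it was at the start of the episode above 0.01 m).
It also fails if it takes over 51 s, if anything falls off the work surface, if the arm or the gripper's body presses on something with over 40 N, if the wrist force passes 120 N, or if a joint passes its speed limit or range.

ROBOT

A 7-joint arm with a two-finger parallel gripper is mounted at the origin on the work surface. World frame = base frame: x ahead of the robot, y to its left, z up, the work surface at z = 0. Lengths are in mm, angles in rad, forces in N, time in s.
With the tool pointing down it reaches from about 350 to 900 mm from the base axis. Payload 7.2 kg.
Tool frame: the origin (TCP) lies at the very end of the fingers, on their centre line; the grasp point (between the pads) lies 19 mm behind it; z points along the fingers, y is the line along which they close (so a half turn about z gives the same grasp; the last joint's range is limited). The gripper opens to 85 mm and grips with 20 to 120 N. Pads are 22 mm wide; open, the fingers measure 114 mm over their backs; the gripper's body (76 mm by 85 mm) begins 54 mm behind the grasp point. The pads swing forward as they close: fully open they stand 13 mm farther back than shut.
Start: joints at [1.066, 0.411, -0.013, 1.596, 0.006, 1.134, -0.082], TCP at [264.39, -566.327, 231.297] pointing down, gripper open.
Joint ranges: [-2.95, 2.95], [-0.29, 1.99], [-1.47, 1.44], [0.14, 2.54], [-1.03, 4.17], [0.13, 1.85], [-2.86, 2.86]. Speed limits (rad/s): [2.39, 2.39, 3.01, 3.01, 3.14, 3.14, 3.14].

INTERFACE

Orientations are given as a unit quaternion [x, y, z, w].
In Python, from workcell import manip, capture, boxes_of gives the robot as it stands. The module is installed in compiled form; this text tells all that it offers.
- The arm moves only by the tool arm_command, never from a script. Its argument "plan" is a list of rows, each an object with "jaw": the opening, from -1 (shut) to 1 (fully open); "slide": the shift along the world's x, y, z in mm, a list of three; "dr": the turn, a rotation vector about the world's x, y, z in rad, a list of three. In form: [{"jaw": jaw, "slide": [tx, ty, tz], "dr": [rx, ry, rz]}, ...]. A call has exactly 8 rows; each row shifts and turns the commanded pose from where the row before left it; what a row does not reach is not made up. A row lasts 1/12 s, in which the tool goes at most 41.7 mm and 7.16 degrees, less where a joint would pass 70% of its speed; a pose out of reach is approached as far as the arm can. A call is refused whole if a number of a shift passes 41.7 or a number of a turn 0.125, either way. A call with a gripper value outside its range is refused whole. The fingers move at their own pace and stop on an object; "force" is the grip in N (left out, the last holds). Time passes only in rows, so rows that do not move let the fingers close, or fill a call up. It gives the time, the measured TCP pose, the force, the opening and the grip force at its end, in the units of the state.
- manip.observe(): the state, without advancing time (a new reading comes with each control period).
- capture(name): name is "side" or "top"; returns a dict with "frame" (400x640x3 uint8, blue, green, red), "range_z" (400x640 float32, mm along the optical axis (not along the pixel's ray), 0 where there is no reading), "intrinsics" (3x3 intrinsics, pixels), "xyz" and "rotation" of the camera in the world. Camera axes: x right, y down, z forward; pixel columns grow to the right and rows downward; lengths in mm; the calibration is good to about 2 mm. A picture is of the moment at which its call begins.
- manip.job_done(): hands the job in; it is judged then, once.
Trained networks look in a picture, given as the dict that the camera call returned (one of the last four; its "shot" number tells which), for a name from the list of things; names that differ only in an ending like _2 or _b are one class to them, and where a whole thing is asked for, a point or a joint stands for the part that bears it (a point fixed in the world has none). Each returns a list of dicts, best first, with "p" (0 to 1); they miss things now and then, are a little off and sometimes report something else, mostly with a low value. They report only what shows in the picture. A call takes as long as a camera call. They do not tell look-alikes from the thing itself.
- boxes_of(picture, thing): "point" ([x, y, z] in mm, in world coordinates, good to about 4 mm: the middle of the surface that is visible of it).
The state is a dict: "time": time; "joint_pos": joint angles; "joint_vel": joint speeds; "effort": joint torques, N m; "tool_pos": TCP position; "tool_rot": TCP orientation; "contact_force": force on the tool from outside, world axes, zero at the start; "torque": the same for the moment, N m; "finger_gap": opening from 0.0 (shut) to 1.0 (fully open); "finger_force": force on a finger pad.
Only numpy, scipy, OpenCV 4.12 (cv2) and the standard library are available. Lean on these libraries where they do the work, as an engineer would, in place of code of your own. Each camera call takes 0.05 s, during which the arm holds its last target. There are 200 camera calls.

## Working session

There is one attempt and no reset: what is moved stays moved. The work goes in short steps, Python scripts to look and compute and a tool call to move; the robot and the scene stay as the last step left them, time stands still between calls to the robot, and variables do not carry over. Pictures are saved under pics/ and viewed, at most 10 in all, crops included, and the job is handed in when it is done.

Besides the shell and the picture viewer there is one more tool, called after "Request:" as name(argument=value, ...), one argument or row to a line, values as JSON. arm_command: Moves the arm, as the interface text tells. Its arguments: {"type":"object","properties":{"plan":{"type":"array","items":{"type":"object","properties":{"jaw":{"type":"number"},"slide":{"type":"array","items":{"type":"number"}},"dr":{"type":"array","items":{"type":"number"}}}}},"force":{"type":"number"}},"required":["plan"]}

```bash
mkdir -p pics; cat > h.py <<'E'
import numpy as np, cv2
from workcell import manip, capture, boxes_of
def cloud(c):
    K=np.array(c["intrinsics"]);z=c["range_z"].astype(float)
    v,u=np.mgrid[:z.shape[0],:z.shape[1]]
    p=np.stack([(u-K[0,2])/K[0,0]*z,(v-K[1,2])/K[1,1]*z,z],-1)
    R=np.array(c["rotation"])
    if R.size==4:
        from scipy.spatial.transform import Rotation; R=Rotation.from_quat(R).as_matrix()
    w=p@R.T+np.array(c["xyz"]); w[z<=0]=np.nan
    return w
E
python3 - <<'E'
from h import *
for n in("side","top"):
    c=capture(n); cv2.imwrite(f"pics/{n}0.png",c["frame"]); print(n,np.round(c["xyz"]),np.round(c["rotation"],3).tolist(),c["intrinsics"][0][0])
    for t in("canister","pan","scale","spare_canister","tape_dispenser","calculator"):
        print(t,[(np.round(b["point"]).tolist(),round(b["p"],2)) for b in boxes_of(c,t)])
s=manip.observe(); print(s)
E
```

```text
side [493. 679. 774.] [-0.02, 0.941, -0.339, 0.016] 517.0160533026824
canister [([690.0, -188.0, 44.0], 0.95), ([378.0, 37.0, 52.0], 0.92), ([340.0, -108.0, 44.0], 0.91), ([522.0, -107.0, 91.0], 0.68)]
pan [([560.0, -104.0, 46.0], 0.83)]
scale [([491.0, -90.0, 31.0], 0.92)]
spare_canister [([484.0, 58.0, 48.0], 0.98)]
tape_dispenser [([600.0, -276.0, 36.0], 0.94)]
calculator [([704.0, -40.0, 10.0], 0.76)]
top [ 319.   68. 1051.] [-0.7, 0.705, -0.078, 0.08] 460.3728413163081
canister [([338.0, -116.0, 60.0], 0.87), ([514.0, -118.0, 104.0], 0.77), ([682.0, -194.0, 58.0], 0.73), ([368.0, 28.0, 65.0], 0.59), ([558.0, -113.0, 43.0], 0.26)]
pan [([557.0, -112.0, 42.0], 0.88)]
scale [([487.0, -133.0, 29.0], 0.71)]
spare_canister [([474.0, 46.0, 59.0], 0.78)]
tape_dispenser [([599.0, -289.0, 43.0], 0.57), ([701.0, -51.0, 12.0], 0.37)]
calculator [([596.0, -285.0, 44.0], 0.27)]
{'time': 0.7, 'joint_pos': array([ 1.06582479,  0.41105246, -0.01269735,  1.5961785 ,  0.0056047 ,
        1.13427643, -0.08216564]), 'joint_vel': array([-0.00041389,  0.00013258, -0.00094998, -0.00110989, -0.00027642,
       -0.00176107,  0.00027056]), 'effort': array([-1.41499720e-03, -6.00242615e+01,  6.80748448e-01, -2.99698091e+01,
        1.41354065e-02,  1.63261902e-03, -7.63200116e-07]), 'tool_pos': array([ 264.38462484, -566.35470659,  231.33596137]), 'tool_rot': array([9.76243776e-01, 2.16675071e-01, 1.50163237e-05, 5.85734180e-05]), 'contact_force': array([-0.20207755,  0.46255397, -0.41696203]), 'torque': array([ 0.06777787,  0.03816459, -0.01722837]), 'finger_force': 0.0, 'finger_gap': 1.0009904287680107}
```

View pics/side0.png

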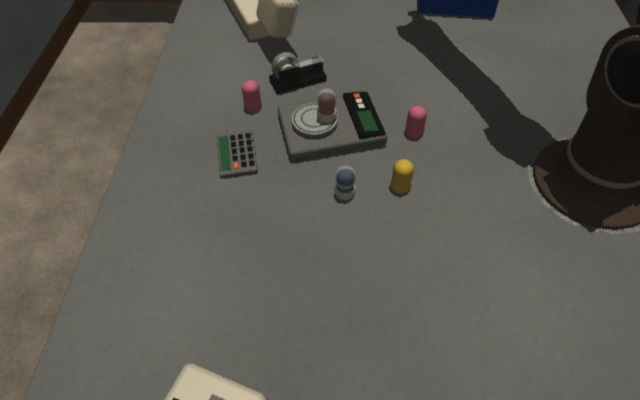

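View pics/top0.png

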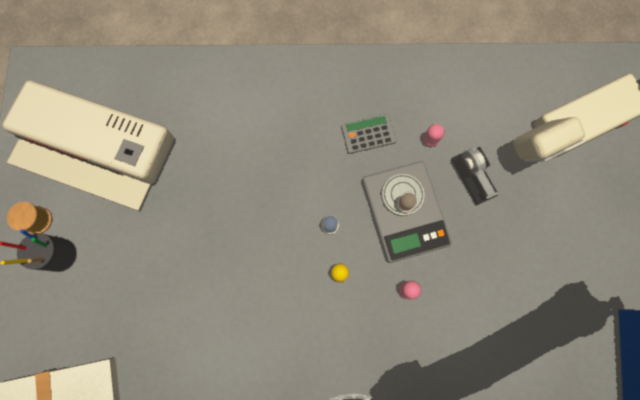

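The side view shows the canister (brown sleeve) at about (326,106) on the pan, whose centre is at about (315,119). In the top view the sleeve is at (407,201) and the rings at (403,194). The canister stands towards the console side. Next I'll measure on rectified views.

```bash
cat >> h.py <<'E'
from scipy.optimize import least_squares
def Rm(c):
    R=np.array(c["rotation"])
    if R.size==4:
        from scipy.spatial.transform import Rotation; R=Rotation.from_quat(R).as_matrix()
    return R
def proj(c,P):
    q=(np.asarray(P,float)-np.array(c["xyz"]))@Rm(c); K=np.array(c["intrinsics"]); r=q@K.T
    return r[...,:2]/r[...,2:]
def rect(c,z,cx,cy,h=75,s=4):   # orthoview on plane z; up=+x, left=+y
    n=2*h*s; j,i=np.meshgrid(np.arange(n),np.arange(n))
    P=np.stack([cx+h-i/s,cy+h-j/s,np.full(i.shape,z)],-1)
    m=proj(c,P).astype(np.float32); return cv2.remap(c["frame"],m[...,0],m[...,1],cv2.INTER_CUBIC)
def circ(p,r=None):
    c0=np.median(p,0)
    f=lambda x:np.hypot(p[:,0]-x[0],p[:,1]-x[1])-(r or x[2])
    return least_squares(f,[*c0,r or 45],loss="soft_l1").x
E
python3 - <<'E'
from h import *
ims=[]
for n in("side","top"):
    c=capture(n); w=cloud(c); cx,cy=545,-112
    near=np.hypot(w[...,0]-cx,w[...,1]-cy)<75
    for lo,hi in((26,32),(41,48),(50,58),(58,66),(66,80),(80,95),(95,108),(108,118)):
        p=w[near&(w[...,2]>lo)&(w[...,2]<hi)]
        if len(p)>3: print(n,lo,len(p),np.round(p.mean(0)),"min",np.round(p.min(0)),"max",np.round(p.max(0)))
    for z in (44,): ims.append(rect(c,z,cx,cy,h=75,s=5.3))
    ims[-1]=cv2.resize(ims[-1],(400,400)) if 0 else ims[-1][:795,:795]
    ims[-1]=cv2.resize(ims[-1],(400,400))
cv2.imwrite("pics/r1.png",np.hstack(ims))
E
```

```text
side 26 1399 [540. -91.  29.] min [ 471. -186.   26.] max [619. -40.  32.]
side 41 880 [ 555. -108.   45.] min [ 501. -166.   41.] max [595. -69.  48.]
side 50 58 [ 522. -104.   55.] min [ 503. -117.   50.] max [542. -98.  58.]
side 58 59 [ 522. -105.   62.] min [ 503. -122.   58.] max [542. -96.  66.]
side 66 100 [ 522. -105.   73.] min [ 503. -122.   66.] max [542. -97.  80.]
side 80 112 [ 522. -105.   88.] min [ 503. -118.   80.] max [542. -98.  95.]
side 95 142 [ 522. -108.  103.] min [ 504. -135.   95.] max [541. -98. 108.]
side 108 114 [ 522. -117.  111.] min [ 507. -133.  108.] max [ 537. -102.  115.]
top 26 1510 [ 537. -109.   29.] min [ 470. -187.   26.] max [617. -41.  32.]
top 41 926 [ 554. -116.   44.] min [ 501. -167.   41.] max [594. -72.  48.]
top 50 12 [ 511. -111.   54.] min [ 502. -129.   50.] max [ 532. -102.   58.]
top 58 23 [ 511. -110.   61.] min [ 502. -137.   58.] max [ 531. -102.   64.]
top 66 33 [ 510. -113.   72.] min [ 503. -130.   66.] max [ 530. -102.   79.]
top 80 32 [ 512. -111.   87.] min [ 503. -130.   80.] max [ 535. -102.   94.]
top 95 148 [ 519. -119.  104.] min [ 502. -140.   95.] max [ 540. -102.  108.]
top 108 113 [ 522. -121.  110.] min [ 506. -135.  108.] max [ 536. -107.  113.]
```

View pics/r1.png

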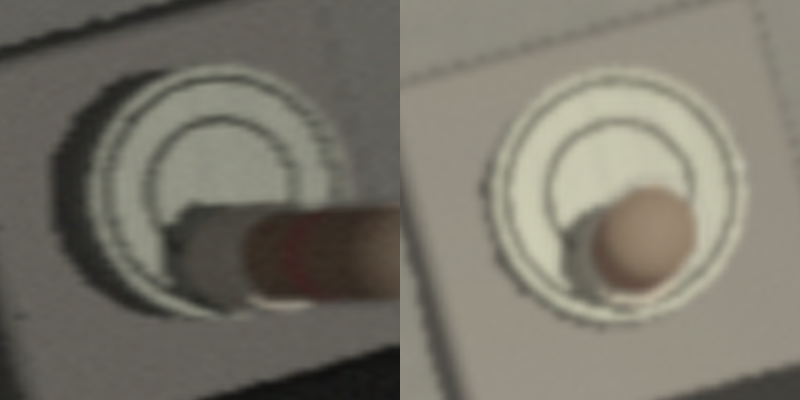

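Rectified (2.67 px/mm), the pan's outline puts its centre at about (548,-118.4): side rim 88..343 × 65..318 px, top rim 490..747 × 65..322 px. The canister is at about (522,-119), so it needs a push of about 25 mm along +x. I'll shut the fingers, align them, tilt so the tip leads, and go above the console side.

Request:
arm_command(
  plan=[
    {"jaw": -1, "slide": [16, 37, 0], "dr": [0, 0, -0.11]},
    {"jaw": -1, "slide": [16, 37, 0], "dr": [0, 0, -0.11]},
    {"jaw": -1, "slide": [16, 37, 0], "dr": [0, 0, -0.11]},
    {"jaw": -1, "slide": [16, 37, 0], "dr": [0, 0, -0.107]},
    {"jaw": -1, "slide": [16, 37, 0], "dr": [0, -0.05, 0]},
    {"jaw": -1, "slide": [16, 37, 0], "dr": [0, -0.05, 0]},
    {"jaw": -1, "slide": [16, 37, 0], "dr": [0, -0.05, 0]},
    {"jaw": -1, "slide": [16, 37, 0], "dr": [0, -0.05, 0]},
  ],
)

```text
time: 1.47
tool_pos: [393.0, -268.5, 231.6]
tool_rot: [0.995, -0.0, 0.101, 0.0]
contact_force: [1.1, 0.4, 0.4]
finger_gap: 0.003
finger_force: 0.0
```

Request:
arm_command(
  plan=[
    {"jaw": -1, "slide": [15, 30, 0], "dr": [0, 0, 0]},
    {"jaw": -1, "slide": [15, 30, 0], "dr": [0, 0, 0]},
    {"jaw": -1, "slide": [15, 30, 0], "dr": [0, 0, 0]},
    {"jaw": -1, "slide": [15, 30, 0], "dr": [0, 0, 0]},
    {"jaw": -1, "slide": [12, 30, 0], "dr": [0, 0, 0]},
    {"jaw": -1, "slide": [0, 0, -40], "dr": [0, 0, 0]},
    {"jaw": -1, "slide": [0, 0, -40], "dr": [0, 0, 0]},
    {"jaw": -1, "slide": [0, 0, -40], "dr": [0, 0, 0]},
  ],
)

```text
time: 2.13
tool_pos: [465.4, -119.7, 111.1]
tool_rot: [0.995, 0.001, 0.102, 0.0]
contact_force: [1.2, -0.4, -0.8]
finger_gap: 0.001
finger_force: 0.0
```

Request:
arm_command(
  plan=[
    {"jaw": -1, "slide": [0, 0, -30], "dr": [0, 0, 0]},
    {"jaw": -1, "slide": [0, 0, -20], "dr": [0, 0, 0]},
    {"jaw": -1, "slide": [0, 0, -9], "dr": [0, 0, 0]},
    {"jaw": -1, "slide": [0, 0, 0], "dr": [0, 0, 0]},
    {"jaw": -1, "slide": [0, 0, 0], "dr": [0, 0, 0]},
    {"jaw": -1, "slide": [0, 0, 0], "dr": [0, 0, 0]},
    {"jaw": -1, "slide": [0, 0, 0], "dr": [0, 0, 0]},
    {"jaw": -1, "slide": [0, 0, 0], "dr": [0, 0, 0]},
  ],
)

```text
time: 2.8
tool_pos: [465.3, -120.7, 53.7]
tool_rot: [0.995, -0.0, 0.101, 0.0]
contact_force: [0.1, -0.3, 0.2]
finger_gap: -0.002
finger_force: 0.0
```

```bash
cat > look.py <<'E'
from h import *
import sys
ims=[]
for n in("side","top"):
    c=capture(n); w=cloud(c)
    m=(np.hypot(w[...,0]-540,w[...,1]+118)<50)&(w[...,0]>500)
    for lo,hi in((52,64),(66,98),(104,118)):
        p=w[m&(w[...,2]>lo)&(w[...,2]<hi)]
        if len(p)>3: print(n,lo,len(p),"mean",p.mean(0).round(1),"1-99%",np.percentile(p,[1,99],0).round(1).tolist())
    ims.append(cv2.resize(rect(c,44,530,-112,h=75,s=5),(400,400)))
cv2.imwrite(sys.argv[1],np.hstack(ims))
s=manip.observe(); print(s["time"],s["tool_pos"].round(1),s["contact_force"].round(2))
E
python3 look.py pics/r2.png
```

```text
side 52 92 mean [ 522.8 -105.2   58.2] 1-99% [[503.0, -119.0, 52.1], [542.1, -98.4, 63.8]]
side 66 232 mean [ 522.1 -105.    82.1] 1-99% [[503.5, -119.8, 66.3], [541.6, -98.5, 97.7]]
side 104 179 mean [ 522.5 -114.4  109.1] 1-99% [[505.7, -133.4, 104.2], [539.2, -100.0, 113.9]]
top 52 28 mean [ 509.7 -110.5   59.2] 1-99% [[502.2, -134.2, 53.0], [525.6, -101.3, 63.8]]
top 66 72 mean [ 511.9 -111.6   82.2] 1-99% [[502.5, -133.4, 66.3], [536.0, -101.7, 97.4]]
top 104 198 mean [ 520.9 -120.1  108.5] 1-99% [[506.2, -137.0, 104.3], [537.1, -105.3, 113.5]]
2.9 [ 464.9 -120.6   53.2] [-0.1  -0.1   0.81]
```

View pics/r2.png

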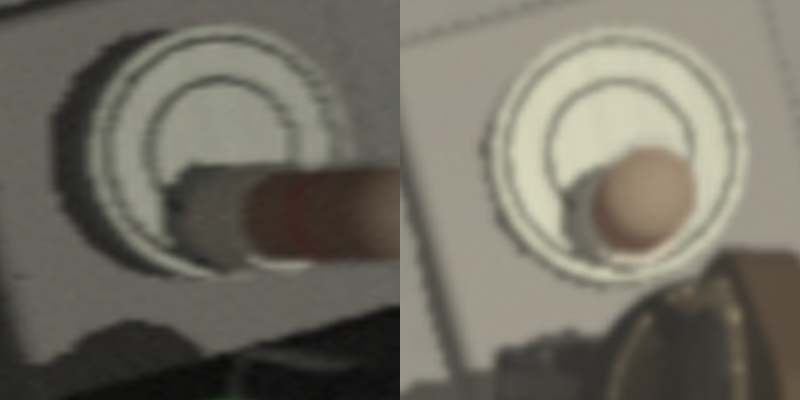

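The picture shows the canister unmoved and the shut fingertips clear of it on the console side: the tip is at about (660,330) px and the canister at (640,200) px in the top half. Now I'll approach slowly.

Request:
arm_command(
  plan=[
    {"jaw": -1, "slide": [4, 1, -1.5], "dr": [0, 0, 0]},
    {"jaw": -1, "slide": [4, 1, 0], "dr": [0, 0, 0]},
    {"jaw": -1, "slide": [3, 0, 0], "dr": [0, 0, 0]},
    {"jaw": -1, "slide": [3, 0, 0], "dr": [0, 0, 0]},
    {"jaw": -1, "slide": [2, 0, 0], "dr": [0, 0, 0]},
    {"jaw": -1, "slide": [1, 0, 0], "dr": [0, 0, 0]},
    {"jaw": -1, "slide": [1, 0, 0], "dr": [0, 0, 0]},
    {"jaw": -1, "slide": [1, 0, 0], "dr": [0, 0, 0]},
  ],
)

```text
time: 3.57
tool_pos: [483.3, -118.3, 50.7]
tool_rot: [0.995, -0.0, 0.1, -0.0]
contact_force: [0.1, 0.0, 0.9]
finger_gap: -0.002
finger_force: 0.0
```

Request:
arm_command(
  plan=[
    {"jaw": -1, "slide": [1, 0, 0], "dr": [0, 0, 0]},
    {"jaw": -1, "slide": [1, 0, 0], "dr": [0, 0, 0]},
    {"jaw": -1, "slide": [1, 0, 0], "dr": [0, 0, 0]},
    {"jaw": -1, "slide": [1, 0, 0], "dr": [0, 0, 0]},
    {"jaw": -1, "slide": [1, 0, 0], "dr": [0, 0, 0]},
    {"jaw": -1, "slide": [1, 0, 0], "dr": [0, 0, 0]},
    {"jaw": -1, "slide": [1, 0, 0], "dr": [0, 0, 0]},
    {"jaw": -1, "slide": [1, 0, 0], "dr": [0, 0, 0]},
  ],
)

```text
time: 4.23
tool_pos: [491.5, -118.3, 50.8]
tool_rot: [0.995, -0.0, 0.1, 0.0]
contact_force: [-0.8, -0.2, 0.3]
finger_gap: -0.003
finger_force: 0.0
```

```bash
python3 look.py pics/r3.png
```

```text
side 52 95 mean [ 521.1 -105.6   58.1] 1-99% [[500.9, -121.6, 52.3], [542.0, -98.1, 63.6]]
side 66 238 mean [ 521.9 -104.9   82.6] 1-99% [[503.4, -119.6, 66.4], [541.6, -98.2, 97.7]]
side 104 176 mean [ 522.5 -114.6  109.1] 1-99% [[505.7, -132.4, 104.2], [539.2, -100.1, 113.7]]
top 52 13 mean [ 517.  -103.5   58.6] 1-99% [[510.0, -106.7, 54.2], [526.7, -101.8, 62.5]]
top 66 35 mean [ 517.4 -104.2   82.5] 1-99% [[509.0, -108.4, 68.0], [532.7, -102.1, 97.4]]
top 104 121 mean [ 525.2 -117.2  108.9] 1-99% [[512.3, -130.0, 104.4], [537.0, -105.1, 113.5]]
4.3333 [ 491.6 -118.3   50.8] [ 0.69  0.15 -0.78]
```

Request:
arm_command(
  plan=[
    {"jaw": -1, "slide": [1, 0, 0], "dr": [0, 0, 0]},
    {"jaw": -1, "slide": [1, 0, 0], "dr": [0, 0, 0]},
    {"jaw": -1, "slide": [1, 0, 0], "dr": [0, 0, 0]},
    {"jaw": -1, "slide": [1, 0, 0], "dr": [0, 0, 0]},
    {"jaw": -1, "slide": [1, 0, 0], "dr": [0, 0, 0]},
    {"jaw": -1, "slide": [1, 0, 0], "dr": [0, 0, 0]},
    {"jaw": -1, "slide": [1, 0, 0], "dr": [0, 0, 0]},
    {"jaw": -1, "slide": [1, 0, 0], "dr": [0, 0, 0]},
  ],
)

```text
time: 5.0
tool_pos: [499.5, -118.3, 50.8]
tool_rot: [0.995, -0.0, 0.1, -0.0]
contact_force: [-0.7, 0.5, -0.2]
finger_gap: 0.002
finger_force: 0.4
```

```bash
python3 look.py pics/r4.png
```

```text
side 52 98 mean [ 525.5 -104.7   58.1] 1-99% [[500.8, -118.8, 52.1], [548.1, -97.7, 63.9]]
side 66 264 mean [ 525.5 -105.2   81.3] 1-99% [[500.9, -121.2, 66.2], [547.7, -98.7, 97.2]]
side 104 173 mean [ 528.5 -114.1  109.2] 1-99% [[501.4, -132.1, 104.2], [545.2, -96.8, 113.9]]
top 52 14 mean [ 525.6 -104.5   59. ] 1-99% [[515.4, -107.6, 52.8], [542.3, -102.3, 63.0]]
top 66 31 mean [ 525.  -103.9   81.8] 1-99% [[516.2, -106.6, 66.4], [539.0, -101.8, 96.9]]
top 104 110 mean [ 533.2 -116.6  108.6] 1-99% [[521.6, -129.8, 104.0], [545.6, -104.1, 113.0]]
5.1 [ 499.6 -118.3   50.8] [-0.16  0.41  0.29]
```

View pics/r4.png

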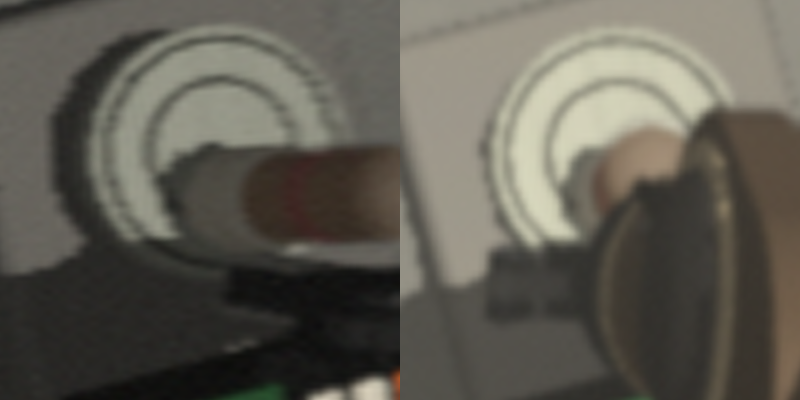

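The canister slides upright, about 6 mm so far, with its front face now at x≈548. I'll continue.

Request:
arm_command(
  plan=[
    {"jaw": -1, "slide": [1, 0, 0], "dr": [0, 0, 0]},
    {"jaw": -1, "slide": [1, 0, 0], "dr": [0, 0, 0]},
    {"jaw": -1, "slide": [1, 0, 0], "dr": [0, 0, 0]},
    {"jaw": -1, "slide": [1, 0, 0], "dr": [0, 0, 0]},
    {"jaw": -1, "slide": [1, 0, 0], "dr": [0, 0, 0]},
    {"jaw": -1, "slide": [1, 0, 0], "dr": [0, 0, 0]},
    {"jaw": -1, "slide": [1, 0, 0], "dr": [0, 0, 0]},
    {"jaw": -1, "slide": [1, 0, 0], "dr": [0, 0, 0]},
  ],
)

```text
time: 5.77
tool_pos: [507.5, -118.3, 50.8]
tool_rot: [0.995, -0.0, 0.1, -0.0]
contact_force: [-0.3, 0.9, -0.9]
finger_gap: 0.001
finger_force: 0.4
```

Request:
arm_command(
  plan=[
    {"jaw": -1, "slide": [1, 0, 0], "dr": [0, 0, 0]},
    {"jaw": -1, "slide": [1, 0, 0], "dr": [0, 0, 0]},
    {"jaw": -1, "slide": [1, 0, 0], "dr": [0, 0, 0]},
    {"jaw": -1, "slide": [1, 0, 0], "dr": [0, 0, 0]},
    {"jaw": -1, "slide": [1, 0, 0], "dr": [0, 0, 0]},
    {"jaw": -1, "slide": [1, 0, 0], "dr": [0, 0, 0]},
    {"jaw": -1, "slide": [1, 0, 0], "dr": [0, 0, 0]},
    {"jaw": -1, "slide": [0, 0, 0], "dr": [0, 0, 0]},
  ],
)

```text
time: 6.43
tool_pos: [514.7, -118.3, 50.8]
tool_rot: [0.995, -0.0, 0.1, -0.0]
contact_force: [-1.4, -0.0, -0.3]
finger_gap: -0.001
finger_force: 0.2
```

```bash
python3 look.py pics/r5.png
```

```text
side 52 124 mean [ 534.8 -105.    58.5] 1-99% [[502.9, -116.3, 52.5], [562.1, -98.9, 63.9]]
side 66 316 mean [ 535.6 -105.3   80.7] 1-99% [[501.1, -120.8, 66.3], [563.0, -98.1, 97.5]]
side 104 190 mean [ 541.  -112.   109.6] 1-99% [[511.2, -130.4, 104.1], [561.0, -79.4, 117.3]]
top 52 13 mean [ 543.  -103.8   58. ] 1-99% [[533.2, -107.5, 52.2], [557.9, -102.1, 64.0]]
top 66 29 mean [ 540.4 -103.6   81.3] 1-99% [[533.1, -106.7, 66.3], [551.8, -102.1, 97.7]]
top 104 91 mean [ 548.9 -116.3  108.7] 1-99% [[535.6, -128.0, 104.2], [560.9, -106.1, 113.9]]
6.5333 [ 514.6 -118.3   50.9] [-0.59 -0.06 -0.05]
```

View pics/r5.png

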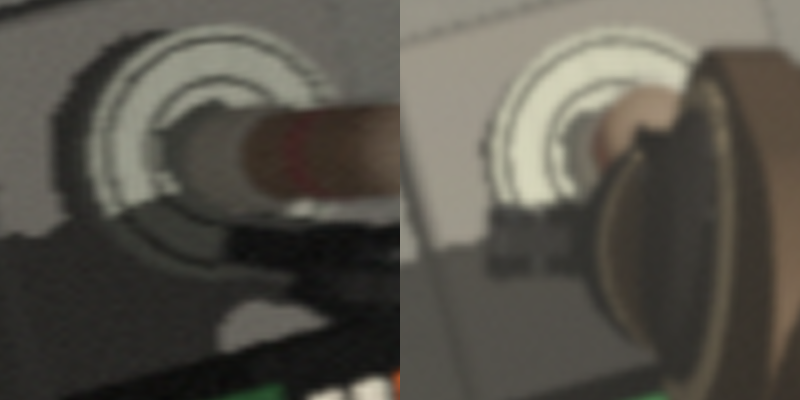

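Standing upright with its centre at x≈543, and the base reaches the ring at about (165,160) px. About 5 mm is left, then I'll back off and up and measure clear of the arm.

Request:
arm_command(
  plan=[
    {"jaw": -1, "slide": [1, 0, 0], "dr": [0, 0, 0]},
    {"jaw": -1, "slide": [1, 0, 0], "dr": [0, 0, 0]},
    {"jaw": -1, "slide": [1, 0, 0], "dr": [0, 0, 0]},
    {"jaw": -1, "slide": [1, 0, 0], "dr": [0, 0, 0]},
    {"jaw": -1, "slide": [0.7, 0, 0], "dr": [0, 0, 0]},
    {"jaw": -1, "slide": [0, 0, 0], "dr": [0, 0, 0]},
    {"jaw": -1, "slide": [-1, 0, 0], "dr": [0, 0, 0]},
    {"jaw": -1, "slide": [-3, 0, 0], "dr": [0, 0, 0]},
  ],
)

```text
time: 7.2
tool_pos: [515.6, -118.3, 50.9]
tool_rot: [0.995, -0.0, 0.1, -0.0]
contact_force: [-0.3, 1.0, 0.0]
finger_gap: 0.005
finger_force: 0.0
```

Request:
arm_command(
  plan=[
    {"jaw": -1, "slide": [-10, 0, 0], "dr": [0, 0, 0]},
    {"jaw": -1, "slide": [-20, 0, 0], "dr": [0, 0, 0]},
    {"jaw": -1, "slide": [-20, 0, 5], "dr": [0, 0, 0]},
    {"jaw": -1, "slide": [-20, 0, 15], "dr": [0, 0, 0]},
    {"jaw": -1, "slide": [-15, 0, 30], "dr": [0, 0, 0]},
    {"jaw": -1, "slide": [-10, 0, 10], "dr": [0, 0, 0]},
    {"jaw": -1, "slide": [0, 0, 0], "dr": [0, 0, 0]},
    {"jaw": -1, "slide": [0, 0, 0], "dr": [0, 0, 0]},
  ],
)

```text
time: 7.87
tool_pos: [419.8, -118.9, 111.4]
tool_rot: [0.995, -0.001, 0.101, 0.001]
contact_force: [-0.3, -0.4, 0.3]
finger_gap: -0.0
finger_force: 0.0
```

```bash
python3 look.py pics/r6.png
```

```text
side 52 92 mean [ 548.9 -104.8   58.3] 1-99% [[529.7, -120.3, 52.2], [568.7, -97.8, 63.8]]
side 66 228 mean [ 548.5 -104.6   82.4] 1-99% [[531.3, -116.7, 66.3], [567.9, -98.0, 97.8]]
side 104 167 mean [ 549.2 -114.4  109.2] 1-99% [[533.2, -132.1, 104.1], [565.8, -101.7, 113.6]]
top 52 32 mean [ 538.6 -113.2   59. ] 1-99% [[529.2, -137.0, 52.6], [562.5, -101.7, 63.9]]
top 66 68 mean [ 537.3 -111.7   82.6] 1-99% [[529.2, -132.4, 66.4], [555.8, -102.1, 97.6]]
top 104 194 mean [ 547.2 -120.4  108.7] 1-99% [[532.2, -135.9, 104.2], [562.8, -106.0, 114.0]]
7.9667 [ 420.1 -118.4  110.4] [-0.44 -0.03  0.26]
```

View pics/r6.png

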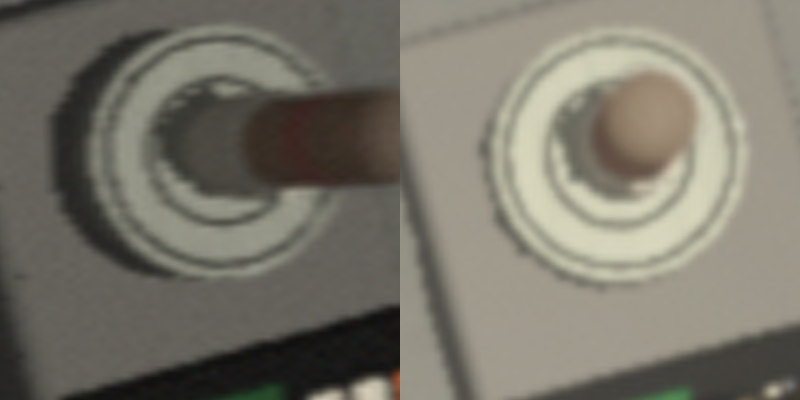

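The canister stands upright inside the inner ring: side base at 88..195 px against the ring at 75..225 px. Depth puts its centre at about (549,-118.5) against the pan centre (548,-118.4), so it is within about 3 mm. The arm is clear and the bystanders were never approached.

```bash
python3 -c "
from h import *
print(manip.job_done())"
```

```text
the job is handed in; nothing more can be done
None
```

I nudged the canister upright into the pan's inner ring, about 1 to 3 mm from the pan's centre by the last camera measurement (limit 6 mm), and handed the job in at about 8 s with the arm clear; the judge's verdict was not shown.

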